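# Shut the curing box and start it at its membrane key

## Task

A heel lift lies ready in the white bench-top curing box. Gently push the box's open lid fully shut without letting it slam, then press the green start key on the box's front panel with about 10 N (never above 35 N), hold it pressed for a good second and let go. Do not press the red or the blue key, do not press start before the lid is shut, and leave the things around the box where they are.

Things in the scene. Friction and masses are not known exactly. Their poses are not given: they have to be found in the camera images.
- curing_box: White bench-top curing box, fixed, 260 mm deep (x), 220 mm wide (y). Origin under it on the worktop; +x points from key panel to lid hinge (away from the robot, turned up to 0.25 rad). x = -135 to -45 mm: front step with flat key panel 75 mm high; x = -45 to +125 mm: open chamber, rim 100 mm high, heel lift inside. Green, red and blue key at x = -90 mm, y = -64, 0, +64 mm in any order.
- lid (a joint): Angle of the white lid: 0 shut, grows as it opens; starts at 0.7 to 1.2, 1.5 is the limit. Plate 16 mm thick, 170 mm from hinge line to free edge, 220 mm wide, hinged on the far rim; black lip 8 mm proud on the free edge, which is towards the robot. A stiff hinge holds any angle; pushing near the free edge takes 2 to 5 N. No latch; shut, its top is 116 mm above the worktop.
- lid_push (a point): Point on the lid's outer face (the top when shut; it faces away from the robot and upward while open), midway across its width, 140 mm from the hinge line and 30 mm short of the free edge. Its axes turn with the lid: x from the free edge to the hinge, z out of the outer face.
- lid_hinge (a point): Middle of the lid's hinge line, 100 mm above the worktop, at the box's x = +125 mm; the line runs along the box's y. It is in the plane of the lid's under face; the outer face is 16 mm off that plane.
- start_key: The green start key with one white bar. Fixed to the panel; turns with the box. Key 40 x 40 mm, origin at its centre, level with the panel's top; the key's flat top stands 5 mm above the origin. Axes as the box's. Membrane key: it yields only about 0.25 mm per newton, 3 mm at most, and springs back when let go.
- stop_key: The red stop key with a white disc; not to be pressed. Fixed to the panel; turns with the box. Key 40 x 40 mm, origin at its centre, level with the panel's top; the key's flat top stands 5 mm above the origin. Axes as the box's. Membrane key: it yields only about 0.25 mm per newton, 3 mm at most, and springs back when let go.
- lamp_key: The blue lamp key with two white bars; not to be pressed. Fixed to the panel; turns with the box. Key 40 x 40 mm, origin at its centre, level with the panel's top; the key's flat top stands 5 mm above the origin. Axes as the box's. Membrane key: it yields only about 0.25 mm per newton, 3 mm at most, and springs back when let go.
- thread_spool_1: Bystander: spool of cream thread, 48 mm across, 52 mm high, standing left of the box; origin under its centre.
- thread_spool_2: Bystander: spool of black thread with wooden ends, 44 mm across, 58 mm high, standing left of the box; origin under its centre.
- tin_lid: Bystander: dark red round tin lid, 74 mm across, 9 mm high, lying right of the box; origin under its centre.
- abrasive_roll: Bystander: roll of yellow abrasive paper lying right of the box, 118 mm long (y), 52 mm thick; origin under its centre.

How it is judged:
On the way, in this order (a step that is already met when the one before it is completed fails the run):
1. the lid is pushed fully shut (value of joint lid below 0.04 rad), for 0.2 s.
2. with the lid shut, the green start key is pressed with more than 5 N for 0.8 s (value of joint lid below 0.04 rad and contact force between start_key and anything else above 5 N), for 0.8 s.
At the end, for the whole second after the job is handed in: The lid is shut (within 0.04 rad), no key is being pressed, and the two spools, the tin lid and the abrasive roll are within 30 mm of where they stood (value of joint lid below 0.04 rad and contact force between each of start_key, stop_key, lamp_key and anything else below 0.5 N and distance of each of thread_spool_1, thread_spool_2, tin_lid, abrasive_roll from where it was at the start of the episode below 0.03 m); the robot touches nothing.
It fails at once if the lid slams (moves shut faster than 2.5 rad/s) (velocity of joint lid below -2.5 rad/s).
It fails at once if the start key is pressed (over 3 N) while the lid is open (over 0.1 rad) (contact force between start_key and anything else above 3 N and value of joint lid above 0.1 rad).
It fails at once if the start key is punched with more than 35 N (contact force between start_key and anything else above 35 N).
It fails at once if the red or the blue key is pressed (over 3 N) (contact force between any of stop_key, lamp_key and anything else above 3 N).
It fails at once if a bystander is moved more than 30 mm (distance of any of thread_spool_1, thread_spool_2, tin_lid, abrasive_roll from where it was at the start of the episode above 0.03 m).
It also fails if it takes over 56 s, if anything falls off the work surface, if the arm or the gripper's body presses on something with over 40 N, if the wrist force passes 120 N, or if a joint passes its speed limit or range.

## Robot

A 7-joint arm with a two-finger parallel gripper is mounted at the origin on a cart in front of the work surface, level with it; the furniture and walls round the work are solid. World frame = base frame: x ahead of the robot, y to its left, z up, the work surface at z = 0. Lengths are in m, angles in rad, forces in N, time in s.
With the tool pointing down it reaches from about 0.4 to 0.875 m from the base axis. Payload 6.5 kg.
Tool frame: the origin (TCP) lies midway between the tips of the shut fingers; the grasp point (between the pads) lies 19 mm behind it; z points along the fingers, x is the direction in which the jaws open and shut, and the axes are right-handed (so a half turn about z gives the same grasp; the last joint's range is limited). The gripper opens to 88 mm and grips with 3 to 60 N. Pads are 18 mm wide; open, the fingers measure 123 mm over their backs; the gripper's body (75 mm by 187 mm) begins 45 mm behind the grasp point.
Start: joints at [1.138, 0.536, -0.004, 1.538, 0.003, 1.067, -0.071], TCP at [0.233, -0.607, 0.239] pointing down, gripper open.
Joint ranges: [-2.7, 2.7], [-0.37, 2.16], [-1.27, 1.26], [0.24, 2.4], [-1.31, 4.45], [0.19, 1.91], [-2.76, 2.76]. Speed limits (rad/s): [2.39, 2.39, 3.14, 3.14, 3.14, 3.14, 3.14].

## Interface

Orientations are given as a unit quaternion [x, y, z, w].
In Python, from bench import state, camera, hand_in gives the robot as it stands.
- The arm moves only by the tool step_arm, never from a script. Its arguments are lists of equal length, an entry for each row: "slide": the shift along the world's x, y, z in m, a list of three; "turn": the turn, a rotation vector about the world's x, y, z in degrees, a list of three; "grip": the finger opening in m, from 0 to 0.0881. A call has 1 to 12 rows; each row is the pose to reach, as a shift and turn from the pose commanded when the call began; what a row does not reach only later rows make up. A row lasts 1/12 s, in which the tool goes at most 41.7 mm and 7.16 degrees, less where a joint would pass 70% of its speed; a pose out of reach is approached as far as the arm can. A call with a gripper value outside its range is refused whole. The fingers move at their own pace and stop on an object; the grip force is fixed at half the most. Time passes only in rows, so rows that repeat a pose let the fingers close. It gives the time, the measured TCP pose, the force and the opening at its end, in the units of the state.
- state(): the state, without advancing time (a new reading comes with each control period).
- camera(name): name is "scene" or "top" or "wrist"; returns a dict with "color" (384x512x3 uint8, red, green, blue), "z_map" (384x512 float32, m along the optical axis (not along the pixel's ray), 0 where there is no reading), "K" (3x3 intrinsics, pixels), "k1" (the pictures are not rectified: a ray, as slopes to the right and down, at radius r is drawn at 1 + k1 r^2 times it, then the intrinsics apply), "cam_to_world" (4x4, takes a point from camera to world coordinates); the wrist camera has in their place "T_tool_cam" (4x4, takes a point from camera to tool coordinates, whose origin is the TCP and whose axes are the tool frame's). Camera axes: x right, y up, looking along -z (the intrinsics and any distortion apply to the point x, -y, -z); pixel columns grow to the right and rows downward; lengths in m; the calibration is good to about 2 mm. A picture is of the moment at which its call begins: read the wrist's pose just before it.
- hand_in(): hands the job in, once; it reports no verdict.
The state is a dict: "time": time; "joint_pos": joint angles; "joint_vel": joint speeds; "joint_efforts": joint torques, N m; "eef_pos": TCP position; "tool_rot": TCP orientation; "ft_force": force on the tool from outside, world axes, zero at the start; "moment": the same for the moment, N m; "grip_width": finger opening in m.
Only numpy, scipy, OpenCV 4.12 (cv2) and the standard library are available. Lean on these libraries where they do the work, as an engineer would, in place of code of your own. Each camera call takes 0.05 s, during which the arm holds its last target. There are 200 camera calls.

## Working session

There is one attempt and no reset: what is moved stays moved. The work goes in short steps, Python scripts to look and compute and a tool call to move; the robot and the scene stay as the last step left them, time stands still between calls to the robot, and variables do not carry over. Pictures are saved under pics/ and viewed, about 8 in all and at most 12, crops included, and the job is handed in when it is done.

Besides the shell and the picture viewer there is one more tool, called as name(argument=value, ...) on one line, values as JSON. step_arm: Moves the arm, as the interface text tells. Its arguments: {"type":"object","properties":{"slide":{"type":"array","items":{"type":"array","items":{"type":"number"}}},"turn":{"type":"array","items":{"type":"array","items":{"type":"number"}}},"grip":{"type":"array","items":{"type":"number"}}},"required":["slide","turn","grip"]}

```bash
mkdir -p pics; cat > h.py <<'E'
import numpy as np, cv2, sys
from bench import state, camera, hand_in
from scipy.spatial.transform import Rotation as R
def snap(n,f):
    s=state(); c=camera(n); cv2.imwrite('pics/'+f,c['color'][:,:,::-1]); np.save('pics/'+f+'.npy',dict(c,s=s),allow_pickle=True); return c
def world(c):
    K=c['K'];h,w=c['z_map'].shape
    u,v=np.meshgrid(np.arange(w),np.arange(h))
    D=np.array([c['k1'],0,0,0,0],float)
    p=cv2.undistortPoints(np.stack([u,v],-1).reshape(-1,1,2).astype(np.float64),np.array(K,float),D).reshape(h,w,2)
    z=c['z_map']
    P=np.stack([p[...,0]*z,-p[...,1]*z,-z,np.ones_like(z)],-1)
    if 'cam_to_world' in c: T=np.array(c['cam_to_world'])
    else:
        T=np.eye(4);T[:3,:3]=R.from_quat(c['s']['tool_rot']).as_matrix();T[:3,3]=c['s']['eef_pos'];T=T@np.array(c['T_tool_cam'])
    W=(P@T.T)[...,:3]; W[z==0]=np.nan; return W
def load(f): return np.load('pics/'+f+'.npy',allow_pickle=True).item()
E
python3 - <<'E'
from h import *
a=snap('scene','s1.png');b=snap('top','t1.png');print(state())
E
```

```text
{'time': 0.1, 'joint_pos': array([ 1.13780036,  0.53710452, -0.00443892,  1.53872564,  0.00260961,
        1.06732217, -0.07122896]), 'joint_vel': array([-0.00035852, -0.00329807,  0.00091958, -0.0047099 , -0.00043062,
        0.00034323, -0.00092436]), 'joint_efforts': array([ 2.76333012e-03, -5.72082496e+01,  9.94235426e-01, -2.52231270e+01,
       -5.61320235e-02,  1.34173865e-02,  2.50937472e-05]), 'eef_pos': array([ 0.23289942, -0.60626323,  0.23793654]), 'tool_rot': array([ 8.24217792e-01, -5.66272398e-01, -6.73276550e-04, -3.87819870e-04]), 'ft_force': array([-0.12806593,  0.65690217,  0.34758892]), 'moment': array([0.00149971, 0.01071187, 0.00712815]), 'grip_width': 0.08804976876219918}
```

View pics/s1.png

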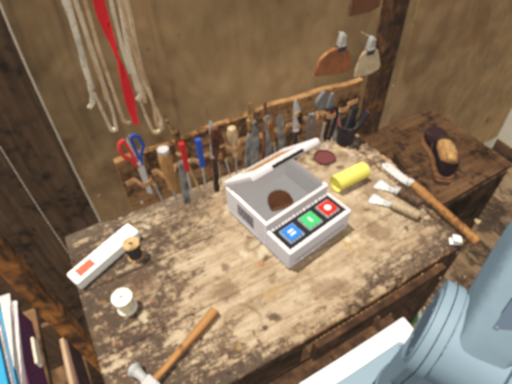

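View pics/t1.png

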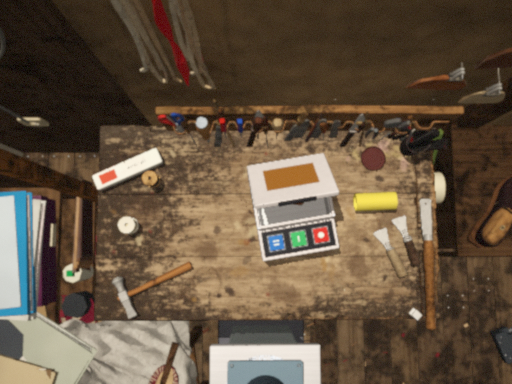

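The box is at about (298,215) in the top view. Its keys are blue at (276,242), green in the middle at (298,239) and red at (320,235), and the open lid is at about (293,180). The spools are to the left, the roll and the tin lid to the right.

```bash
python3 - <<'E'
from h import *
c=load('t1.png');W=world(c)
hsv=cv2.cvtColor(c['color'],cv2.COLOR_RGB2HSV)
np.set_printoptions(precision=4,suppress=True)
roi=np.zeros(hsv.shape[:2],bool);roi[222:262,258:342]=1
cs={}
for n,lo,hi in [('blue',98,125),('green',50,90),('red',170,180)]:
    m=roi&(hsv[...,0]>=lo)&(hsv[...,0]<=hi)&(hsv[...,1]>110)&(hsv[...,2]>80)
    p=W[m]; cs[n]=np.nanmean([np.nanmin(p,0),np.nanmax(p,0)],0); print(n,m.sum(),np.nanmedian(p,0),cs[n])
d=cs['blue']-cs['red'];print('yaw',np.arctan2(-d[0],d[1]))
for u,v in [(250,170),(270,165),(290,160),(325,158),(255,190),(260,200),(295,196),(333,190),(290,175),(150,178),(128,226),(373,158),(375,201)]: print(u,v,W[v,u])
# lid plane
m=np.zeros(roi.shape,bool); m[160:198,253:332]=1
p=W[m];p=p[np.isfinite(p).all(1)&(p[:,2]>.1)];q=p-p.mean(0);n=np.linalg.svd(q,full_matrices=False)[2][2];print(p.mean(0),n,np.abs(q@n).mean(),p[:,2].min(),p[:,2].max())
E
```

```text
blue 142 [ 0.4436 -0.0302  0.08  ] [ 0.445  -0.0306  0.0796]
green 150 [ 0.4573 -0.094   0.0805] [ 0.4558 -0.0928  0.0807]Traceback (most recent call last):
  File "<stdin>", line 9, in <module>
    res = np.fmin.reduce(a, axis=axis, out=out, **kwargs)
ValueError: zero-size array to reduction operation fmin which has no identity
```

```bash
python3 - <<'E'
from h import *
c=load('t1.png');W=world(c)
hsv=cv2.cvtColor(c['color'],cv2.COLOR_RGB2HSV)
np.set_printoptions(precision=4,suppress=True)
roi=np.zeros(hsv.shape[:2],bool);roi[222:262,258:342]=1
cs={}
for n,lo,hi in [('blue',98,125),('green',50,90),('red',0,10)]:
    m=roi&((hsv[...,0]>=lo)&(hsv[...,0]<=hi)|((n=='red')&(hsv[...,0]>165)))&(hsv[...,1]>110)&(hsv[...,2]>80)
    p=W[m]; cs[n]=np.nanmedian(p,0); print(n,m.sum(),cs[n])
d=cs['blue']-cs['red'];print('yaw',np.arctan2(-d[0],d[1]))
for u,v in [(250,170),(270,165),(290,160),(325,158),(255,190),(260,200),(295,196),(333,190),(290,175),(150,178),(128,226),(373,158),(375,201)]: print(u,v,W[v,u])
m=np.zeros(roi.shape,bool); m[166:190,257:330]=1
p=W[m];p=p[np.isfinite(p).all(1)&(p[:,2]>.1)];q=p-p.mean(0);n=np.linalg.svd(q,full_matrices=False)[2][2];print(len(p),p.mean(0),n,np.abs(q@n).mean(),p[:,2].min(),p[:,2].max())
E
```

```text
blue 142 [ 0.4436 -0.0302  0.08  ]
green 150 [ 0.4573 -0.094   0.0805]
red 177 [ 0.4656 -0.1558  0.0804]
yaw 0.17295358871712874
250 170 [0.6425 0.0417 0.1345]
270 165 [ 0.6577 -0.0136  0.1263]
290 160 [ 0.6728 -0.0697  0.1197]
325 158 [ 0.6759 -0.1655  0.1326]
255 190 [0.5803 0.0286 0.1916]
260 200 [0.5514 0.016  0.2171]
295 196 [ 0.5605 -0.073   0.2262]
333 190 [ 0.5759 -0.1707  0.2235]
290 175 [ 0.6241 -0.0659  0.1626]
150 178 [0.6323 0.3313 0.0572]
128 226 [0.4943 0.3932 0.0489]
373 158 [ 0.6985 -0.3291  0.0086]
375 201 [ 0.5646 -0.322   0.0446]
1747 [ 0.6162 -0.0726  0.1723] [-0.6717 -0.1089 -0.7328] 0.0014045776936564562 0.11673505738909196 0.2224772164229818
```

step_arm(slide=[[0,0,0.04],[0,0,0.08],[0.344,0.534,0.08],[0.344,0.534,0.08],[0.344,0.534,0.08],[0.344,0.534,0.08],[0.344,0.534,0.08],[0.344,0.534,0.08],[0.344,0.534,0.08],[0.344,0.534,0.08],[0.344,0.534,0.08],[0.344,0.534,0.08]], turn=[[0,0,0],[0,0,0],[0,0,-11.2],[0,0,-11.2],[0,0,-11.2],[0,0,-11.2],[0,0,-11.2],[0,0,-11.2],[0,0,-11.2],[0,0,-11.2],[0,0,-11.2],[0,0,-11.2]], grip=[0,0,0,0,0,0,0,0,0,0,0,0])

```text
time: 1.1
eef_pos: [0.4592, -0.2545, 0.3186]
tool_rot: [0.765, -0.644, -0.0, 0.0]
ft_force: [1.5, 0.3, -0.5]
grip_width: 0.0102
```

step_arm(slide=[[0.118,0.182,0],[0.118,0.182,0],[0.118,0.182,0],[0.118,0.182,0],[0.118,0.182,0],[0.118,0.182,0],[0.118,0.182,0],[0.118,0.182,0]], turn=[[0,0,0],[0,0,0],[0,0,0],[0,0,0],[0,0,0],[0,0,0],[0,0,0],[0,0,0]], grip=[0,0,0,0,0,0,0,0])

```text
time: 1.77
eef_pos: [0.5764, -0.0748, 0.3182]
tool_rot: [0.765, -0.644, -0.0, 0.001]
ft_force: [-0.2, -0.6, -0.0]
grip_width: 0.0002
```

```bash
python3 - <<'E'
from h import *
print(state()['eef_pos'],state()['tool_rot'])
c=snap('wrist','w1.png');snap('scene','s2.png')
c=load('w1.png');W=world(c)
np.set_printoptions(precision=3,suppress=True)
for v in range(30,384,60): print(v,W[v,60:512:100].tolist() and W[v,60:512:100])
E
```

```text
[ 0.57635278 -0.07475799  0.31816389] [ 7.65263742e-01 -6.43716483e-01 -3.47853905e-04  6.12198412e-04]
30 [[ 0.711  0.236 -0.002]
 [ 0.736  0.088  0.004]
 [ 0.762 -0.056 -0.001]
 [ 0.756 -0.169  0.108]
 [ 0.763 -0.258  0.144]]
90 [[ 0.626  0.238 -0.002]
 [ 0.653  0.046  0.119]
 [ 0.673 -0.069  0.118]
 [ 0.707 -0.226 -0.001]
 [ 0.735 -0.382 -0.003]]
150 [[ 0.53   0.241 -0.002]
 [ 0.595  0.024  0.175]
 [ 0.613 -0.078  0.176]
 [ 0.616 -0.252 -0.   ]
 [ 0.645 -0.418 -0.002]]
210 [[ 0.421  0.243 -0.   ]
 [ 0.548  0.006  0.22 ]
 [ 0.564 -0.086  0.219]
 [ 0.58  -0.178  0.219]
 [ 0.543 -0.464 -0.006]]
270 [[ 0.294  0.249 -0.003]
 [ 0.606 -0.044  0.395]
 [ 0.587 -0.077  0.356]
 [ 0.617 -0.098  0.397]
 [ 0.441 -0.481  0.027]]
330 [[ 0.138  0.259 -0.011]
 [ 0.596 -0.048  0.405]
 [-0.491 -0.313 -0.765]
 [ 0.604 -0.099  0.405]
 [-0.302 -1.393 -0.762]]
```

View pics/w1.png

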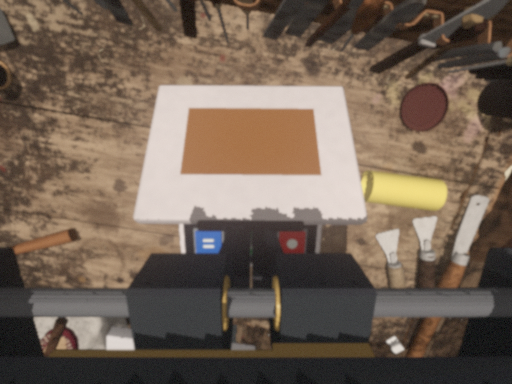

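The wrist picture shows the lid outer face centred ahead of the tool, with its free edge at row 215. The lid's pose agrees with the top view. I'll go down onto it now.

step_arm(slide=[[0,0,-0.03],[0,0,-0.06],[0,0,-0.085],[0,0,-0.093],[0,0,-0.098],[0,0,-0.103],[-0.005,-0.001,-0.109],[-0.01,-0.002,-0.114],[-0.015,-0.003,-0.12],[-0.015,-0.003,-0.12]], turn=[[0,0,0],[0,0,0],[0,0,0],[0,0,0],[0,0,0],[0,0,0],[0,0,0],[0,0,0],[0,0,0],[0,0,0]], grip=[0,0,0,0,0,0,0,0,0,0])

```text
time: 2.7
eef_pos: [0.5605, -0.078, 0.1982]
tool_rot: [0.765, -0.644, -0.0, 0.0]
ft_force: [0.2, -1.0, -0.1]
grip_width: 0.0005
```

step_arm(slide=[[-0.004,-0.001,-0.006],[-0.008,-0.002,-0.013],[-0.012,-0.002,-0.019],[-0.016,-0.003,-0.026],[-0.019,-0.003,-0.033],[-0.022,-0.004,-0.039]], turn=[[0,0,0],[0,0,0],[0,0,0],[0,0,0],[0,0,0],[0,0,0]], grip=[0,0,0,0,0,0])

```text
time: 3.2
eef_pos: [0.5392, -0.0814, 0.1587]
tool_rot: [0.765, -0.644, -0.0, 0.0]
ft_force: [0.1, 0.1, 1.2]
grip_width: 0.0001
```

```bash
python3 - <<'E'
from h import *
np.set_printoptions(precision=3,suppress=True)
print(state()['ft_force'])
c=snap('wrist','w2.png');c=load('w2.png');W=world(c)
print(W[20:240:20,250])
E
```

```text
[0.109 0.126 1.225]
[[ 0.664 -0.059  0.117]
 [ 0.653 -0.061  0.12 ]
 [ 0.642 -0.063  0.125]
 [ 0.631 -0.065  0.128]
 [ 0.62  -0.067  0.131]
 [ 0.609 -0.069  0.133]
 [ 0.598 -0.071  0.138]
 [ 0.587 -0.073  0.141]
 [ 0.575 -0.075  0.144]
 [ 0.564 -0.077  0.148]
 [ 0.553 -0.079  0.15 ]]
```

step_arm(slide=[[-0.003,-0.001,-0.007],[-0.005,-0.001,-0.014],[-0.007,-0.001,-0.021],[-0.009,-0.001,-0.028],[-0.01,-0.002,-0.035],[-0.011,-0.002,-0.039],[-0.011,-0.002,-0.042],[-0.011,-0.002,-0.044],[-0.011,-0.002,-0.045],[-0.011,-0.002,-0.045],[-0.011,-0.002,-0.045]], turn=[[0,0,0],[0,0,0],[0,0,0],[0,0,0],[0,0,0],[0,0,0],[0,0,0],[0,0,0],[0,0,0],[0,0,0],[0,0,0]], grip=[0,0,0,0,0,0,0,0,0,0,0])

```text
time: 4.17
eef_pos: [0.5281, -0.0835, 0.1163]
tool_rot: [0.765, -0.644, -0.0, 0.001]
ft_force: [-8.8, -0.3, 21.5]
grip_width: 0.0002
```

```bash
python3 - <<'E'
from h import *
np.set_printoptions(precision=4,suppress=True)
print(state()['ft_force'])
c=snap('wrist','w3.png');c=load('w3.png');W=world(c)
print(W[20:260:20,250])
E
```

```text
[-8.8337 -0.3203 21.5345]
[[ 0.6426 -0.0633  0.1158]
 [ 0.6344 -0.0647  0.1166]
 [ 0.6261 -0.0662  0.1159]
 [ 0.6174 -0.0677  0.1159]
 [ 0.6084 -0.0692  0.1141]
 [ 0.5988 -0.0709  0.1146]
 [ 0.589  -0.0726  0.1158]
 [ 0.5786 -0.0744  0.1153]
 [ 0.5677 -0.0763  0.1147]
 [ 0.5565 -0.0782  0.115 ]
 [ 0.5449 -0.0802  0.1155]
 [ 0.5385 -0.0814  0.1272]]
```

The lid lies flat at z≈0.116, so it is shut. Next I lift off and go above the green key.

step_arm(slide=[[0,0,0.01],[0,0,0.03],[0,0,0.05],[-0.02,-0.003,0.05],[-0.045,-0.006,0.05],[-0.073,-0.01,0.05],[-0.073,-0.01,0.05],[-0.073,-0.01,0.05],[-0.073,-0.01,0.05],[-0.073,-0.01,0.05]], turn=[[0,0,0],[0,0,0],[0,0,0],[0,0,0],[0,0,0],[0,0,0],[0,0,0],[0,0,0],[0,0,0],[0,0,0]], grip=[0,0,0,0,0,0,0,0,0,0])

```text
time: 5.05
eef_pos: [0.4571, -0.0932, 0.165]
tool_rot: [0.765, -0.644, 0.0, -0.001]
ft_force: [-0.5, 0.1, -0.3]
grip_width: 0.0003
```

```bash
python3 - <<'E'
from h import *
np.set_printoptions(precision=4,suppress=True)
print(state()['ft_force'],state()['eef_pos'])
c=snap('wrist','w4.png');s=snap('scene','s4.png')['color']
W=world(load('w4.png'));print(W[20:200:30,250])
a=cv2.resize(s[130:280,210:370],None,fx=2.5,fy=2.5,interpolation=2);b=cv2.resize(c['color'],(500,375))
o=np.zeros((375,900,3),np.uint8);o[:,:400]=a;o[:,400:]=b
cv2.imwrite('pics/m4.png',cv2.resize(o[:,:,::-1],(800,333)))
E
```

```text
[-0.5101  0.1157 -0.26  ] [ 0.4571 -0.0932  0.165 ]
[[ 0.5847 -0.0706  0.1142]
 [ 0.5683 -0.0734  0.1134]
 [ 0.5505 -0.0765  0.1154]
 [ 0.5321 -0.0797  0.1148]
 [ 0.5124 -0.0831  0.1146]
 [ 0.4826 -0.0882  0.0743]]
```

View pics/m4.png

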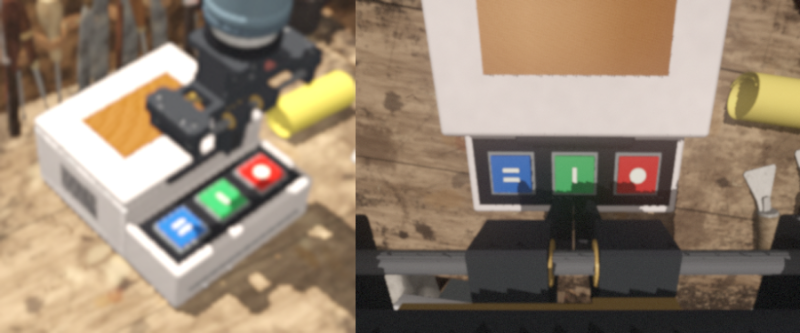

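The lid is shut, and the fingers line up with the green key (column 575), well between blue and red. I'll go down to just above the key.

step_arm(slide=[[-0.001,0,-0.03],[-0.001,0,-0.06],[-0.001,0,-0.075],[-0.001,0,-0.081],[-0.001,0,-0.083],[-0.001,0,-0.084],[-0.001,0,-0.085],[-0.001,0,-0.085]], turn=[[0,0,0],[0,0,0],[0,0,0],[0,0,0],[0,0,0],[0,0,0],[0,0,0],[0,0,0]], grip=[0,0,0,0,0,0,0,0])

```text
time: 5.82
eef_pos: [0.4556, -0.0936, 0.0805]
tool_rot: [0.765, -0.644, 0.001, -0.0]
ft_force: [0.0, -0.0, 0.4]
grip_width: 0.0008
```

step_arm(slide=[[0,0,-0.001],[0,0,-0.002],[0,0,-0.003],[0,0,-0.003],[0,0,-0.003]], turn=[[0,0,0],[0,0,0],[0,0,0],[0,0,0],[0,0,0]], grip=[0,0,0,0,0])

```text
time: 6.23
eef_pos: [0.4556, -0.0936, 0.0778]
tool_rot: [0.765, -0.644, 0.001, -0.0]
ft_force: [-2.5, 0.1, 11.0]
grip_width: 0.0006
```

About 11 N, so I hold here for 1.5 s and then release.

step_arm(slide=[[0,0,0],[0,0,0],[0,0,0],[0,0,0],[0,0,0],[0,0,0],[0,0,0],[0,0,0],[0,0,0]], turn=[[0,0,0],[0,0,0],[0,0,0],[0,0,0],[0,0,0],[0,0,0],[0,0,0],[0,0,0],[0,0,0]], grip=[0,0,0,0,0,0,0,0,0])

```text
time: 6.98
eef_pos: [0.4556, -0.0936, 0.0778]
tool_rot: [0.765, -0.644, 0.001, -0.0]
ft_force: [-1.2, 0.1, 10.2]
grip_width: 0.0
```

step_arm(slide=[[0,0,0],[0,0,0],[0,0,0],[0,0,0],[0,0,0],[0,0,0],[0,0,0],[0,0,0],[0,0,0]], turn=[[0,0,0],[0,0,0],[0,0,0],[0,0,0],[0,0,0],[0,0,0],[0,0,0],[0,0,0],[0,0,0]], grip=[0,0,0,0,0,0,0,0,0])

```text
time: 7.73
eef_pos: [0.4556, -0.0936, 0.0778]
tool_rot: [0.765, -0.644, 0.001, -0.0]
ft_force: [-2.4, 0.9, 11.2]
grip_width: 0.0004
```

step_arm(slide=[[0,0,0.01],[0,0,0.04],[0,0,0.08],[0,0,0.12],[0,0,0.16],[0,0,0.16],[0,0,0.16],[0,0,0.16]], turn=[[0,0,0],[0,0,0],[0,0,0],[0,0,0],[0,0,0],[0,0,0],[0,0,0],[0,0,0]], grip=[0,0,0,0,0,0,0,0])

```text
time: 8.4
eef_pos: [0.4542, -0.0936, 0.2367]
tool_rot: [0.765, -0.644, -0.0, 0.0]
ft_force: [-0.4, -0.3, -0.4]
grip_width: 0.0004
```

```bash
python3 - <<'E'
from h import *
np.set_printoptions(precision=4,suppress=True)
snap('wrist','w5.png');snap('top','t5.png')
W=world(load('w5.png'));print(state()['ft_force'])
for v in range(20,300,25): print(v,W[v,256])
A=world(load('t1.png'));B=world(load('t5.png'))
for u,v in [(150,178),(128,226),(373,158),(375,201)]: print(A[v,u],B[v,u])
E
```

```text
[-0.3183  0.3747 -0.1956]
20 [ 0.6006 -0.0727  0.1152]
45 [ 0.5821 -0.076   0.1144]
70 [ 0.5624 -0.0795  0.1157]
95 [ 0.542  -0.0832  0.114 ]
120 [ 0.5204 -0.0871  0.1158]
145 [ 0.4976 -0.0912  0.1142]
170 [ 0.4658 -0.0975  0.0784]
195 [ 0.4373 -0.1027  0.0791]
220 [ 0.3737 -0.1155 -0.0016]
245 [ 0.4643 -0.0947  0.2517]
270 [ 0.4637 -0.0944  0.274 ]
295 [ 0.4814 -0.0905  0.3147]
[0.6323 0.3313 0.0572] [0.6326 0.3317 0.0551]
[0.4943 0.3932 0.0489] [0.4938 0.391  0.058 ]
[ 0.6985 -0.3291  0.0086] [ 0.6994 -0.3303  0.0034]
[ 0.5646 -0.322   0.0446] [ 0.5639 -0.32    0.0523]
```

View pics/t5.png

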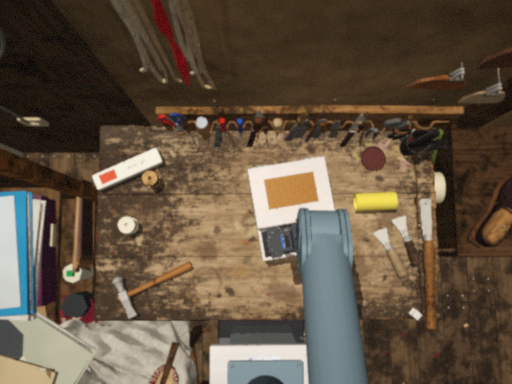

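The lid is flat and shut, the arm is clear of everything, and the spools (150,178 and 128,226), tin lid (373,158) and roll (375,201) are where they were.

```bash
python3 -c "from bench import hand_in; print(hand_in())"
```

```text
the job is handed in; nothing more can be done
None
```

I pushed the lid shut with the closed fingertips, at a commanded rate of about 0.6–0.7 rad/s, with a short press at the end that measured 21 N. I then pressed the green start key at about 10–11 N for about 1.5 s, let go and backed off. The job was handed in at about 8.5 s.

The last checks all agreed, and none failed:
- **Lid:** it measures flat at z ≈ 0.115 m along its length, so it is shut.
- **Force:** the wrist reads about 0 N, with the tool about 16 cm above the keys and touching nothing.
- **Bystanders:** the spools, tin lid and abrasive roll show no visible shift in the top view.
- **Red and blue keys:** the fingers lined up with the middle of the green key and stayed clear of both.

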